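Fit the capacitors to a power-supply chassis, largest first

TASK

Pick out the four round capacitors and stand each one upright on the floor of the round holder of its size on the white chassis tray: the largest can in the largest holder, and so on down to the smallest. Work strictly from the largest to the smallest, set each one down rather than dropping it, never knock one over, and leave the two rectangular modules where they stand.

Things in the scene. Friction and masses are not known exactly. Their poses are not given: they have to be found in the camera images.
- cap65_center (a point): The largest of four loose capacitors: an upright plain aluminium can, 65 mm in diameter and 68 mm tall, with a black top and two low brass terminal studs (4 mm, on top of the 68 mm). It stands on the bench. The point is the centre of the can, 34 mm above its underside; z is the can's axis, pointing up.
- cap50_center (a point): The second largest of four loose capacitors: an upright plain aluminium can, 50 mm in diameter and 62 mm tall, with a black top and two low brass terminal studs (4 mm, on top of the 62 mm). It stands on the bench. The point is the centre of the can, 31 mm above its underside; z is the can's axis, pointing up.
- cap35_center (a point): The third largest of four loose capacitors: an upright plain aluminium can, 35 mm in diameter and 56 mm tall, with a black top and two low brass terminal studs (4 mm, on top of the 56 mm). It stands on the bench. The point is the centre of the can, 28 mm above its underside; z is the can's axis, pointing up.
- cap20_center (a point): The smallest of four loose capacitors: an upright plain aluminium can, 20 mm in diameter and 50 mm tall, with a black top and two low brass terminal studs (4 mm, on top of the 50 mm). It stands on the bench. The point is the centre of the can, 25 mm above its underside; z is the can's axis, pointing up.
- holder65: The largest of four fixed round grey plastic holders (cups 12 mm high, in a row 100 mm apart, any order), for the 65 mm capacitor. Inside 77 mm wide at the floor, flaring to 83 mm at the mouth (89 mm outside); inner floor 4 mm above its underside. Origin: centre of its underside, 4 mm above the bench, on a fixed white tray 130 x 430 mm with a 10 mm high rim; z up.
- holder50: The second largest of four fixed round grey plastic holders (cups 12 mm high, in a row 100 mm apart, any order), for the 50 mm capacitor. Inside 62 mm wide at the floor, flaring to 68 mm at the mouth (74 mm outside); inner floor 4 mm above its underside. Origin: centre of its underside, 4 mm above the bench, on a fixed white tray 130 x 430 mm with a 10 mm high rim; z up.
- holder35: The third largest of four fixed round grey plastic holders (cups 12 mm high, in a row 100 mm apart, any order), for the 35 mm capacitor. Inside 47 mm wide at the floor, flaring to 53 mm at the mouth (59 mm outside); inner floor 4 mm above its underside. Origin: centre of its underside, 4 mm above the bench, on a fixed white tray 130 x 430 mm with a 10 mm high rim; z up.
- holder20: The smallest of four fixed round grey plastic holders (cups 12 mm high, in a row 100 mm apart, any order), for the 20 mm capacitor. Inside 32 mm wide at the floor, flaring to 38 mm at the mouth (44 mm outside); inner floor 4 mm above its underside. Origin: centre of its underside, 4 mm above the bench, on a fixed white tray 130 x 430 mm with a 10 mm high rim; z up.
- filter_box_center (a point): Bystander: a loose rectangular aluminium-cased module, 56 x 40 mm and 45 mm tall, black panel and four small brass tabs (4 mm) on top; stands among the capacitors and stays where it is. Centre of its case, 22.5 mm above the bench; x along the 56 mm side.
- relay_box_center (a point): Bystander: a loose rectangular aluminium-cased module, 44 x 34 mm and 58 mm tall, black panel and four small brass tabs (4 mm) on top; stands among the capacitors and stays where it is. Centre of its case, 29 mm above the bench; x along the 44 mm side.
Things that resemble listed ones, but are neither listed nor needed, are in the scene too. What is shaped like the part that bears cap35_center but orange is not meant.

How it is judged:
By the outcome, as a careful person would: the job done as asked, in the order asked, and still so for the second after the job is handed in, with the robot touching nothing.
It also fails if it takes over 96 s, if anything falls off the work surface, if the arm or the gripper's body presses on something with over 40 N, if the wrist force passes 120 N, or if a joint passes its speed limit or range.

ROBOT

A 6-joint arm with a two-finger parallel gripper is mounted at the origin on the work surface. World frame = base frame: x ahead of the robot, y to its left, z up, the work surface at z = 0. Lengths are in m, angles in rad, forces in N, time in s.
With the tool pointing down it reaches from about 0.4 to 0.825 m from the base axis. Payload 7 kg.
Tool frame: the origin (TCP) lies midway between the tips of the shut fingers; the grasp point (between the pads) lies 19 mm behind it; z points along the fingers, x is the direction in which the jaws open and shut, and the axes are right-handed (so a half turn about z gives the same grasp; the last joint's range is limited). The gripper opens to 88 mm and grips with 3 to 60 N. Pads are 19 mm wide; open, the fingers measure 130 mm over their backs; the gripper's body (78 mm by 193 mm) begins 47 mm behind the grasp point.
Start: joints at [1.502, 0.359, 0.012, 0, -1.224, -0.288], TCP at [0.236, 0.632, 0.227] pointing down, gripper open.
Joint ranges: [-3.07, 3.07], [-1.43, 2.12], [-1.02, 1.25], [-3.03, 1.67], [-3.05, -0], [-3.03, 3.03]. Speed limits (rad/s): [2.39, 2.39, 3.01, 3.14, 3.14, 3.14].

INTERFACE

Orientations are given as [roll, pitch, yaw] about the fixed x, y, z axes, in that order (R = Rz(yaw) Ry(pitch) Rx(roll)).
In Python, from station import arm, grab_frame, camera_params gives the robot as it stands.
- The arm moves only by the shell command python3 -m handwheel 'ROWS' [FORCE]. ROWS is JSON, a list that holds one entry, the list of rows, each a list of 5 numbers: the finger opening in m, from 0 to 0.0876, then the shift along the tool's x, y, z in m, then the turn about the tool's z in degrees. A call has 1 to 20 rows; each row is the pose to reach, as a shift and turn from the pose measured when the call began, along the tool's axes at that moment; what a row does not reach only later rows make up. A row lasts 1/12 s, in which the tool goes at most 41.7 mm and 7.16 degrees, less where a joint would pass 70% of its speed; a pose out of reach is approached as far as the arm can. A call with a gripper value outside its range is refused whole. The fingers move at their own pace and stop on an object; FORCE is the grip in N (left out, the last holds). Time passes only in rows, so rows that repeat a pose let the fingers close. It gives the time, the measured TCP pose, the force and the opening at its end, in the units of the state.
- arm.get_state(): the state, without advancing time (a new reading comes with each control period).
- grab_frame(name): name is "side" or "top"; returns the picture (384x512x3 uint8, blue, green, red); there is no depth.
- camera_params(name): a dict with "intrinsics" (3x3 intrinsics, pixels), "k1" (the pictures are not rectified: a ray, as slopes to the right and down, at radius r is drawn at 1 + k1 r^2 times it, then the intrinsics apply), "R" (3x3) and "t" (3): a world point X has camera coordinates R X + t. Camera axes: x right, y down, z forward; pixel columns grow to the right and rows downward; lengths in m; the calibration is good to about 2 mm. A picture is of the moment at which its call begins. camera_params takes no time and is no camera call.
- arm.job_done(): hands the job in, once; it reports no verdict.
The state is a dict: "t": time; "q": joint angles; "qd": joint speeds; "joint_efforts": joint torques, N m; "eef_pos": TCP position; "ee_rot": TCP orientation; "force": force on the tool from outside, world axes, zero at the start; "moment": the same for the moment, N m; "width": finger opening in m.
Only numpy, scipy, OpenCV 4.12 (cv2) and the standard library are available. Lean on these libraries where they do the work, as an engineer would, in place of code of your own. Each camera call takes 0.05 s, during which the arm holds its last target.

## Working session

There is one attempt and no reset: what is moved stays moved. The work goes in short steps, Python scripts to look and compute and a shell command to move; the robot and the scene stay as the last step left them, time stands still between calls to the robot, and variables do not carry over. Pictures are saved under pics/ and viewed, and the job is handed in when it is done.

```bash
ls; mkdir -p pics
python3 - <<'E'
from station import arm, grab_frame, camera_params
import cv2
for n in("side","top"):
    cv2.imwrite(f"pics/{n}0.png",grab_frame(n)); print(n,camera_params(n))
print(arm.get_state())
E
```

```text
pics
side {'intrinsics': array([[349.5931234 ,   0.        , 254.42433314],
       [  0.        , 349.5931234 , 190.90712738],
       [  0.        ,   0.        ,   1.        ]]), 'k1': 0.037191112503258135, 'R': array([[ 0.96233021, -0.27153959,  0.01366828],
       [-0.20593502, -0.76080782, -0.61543661],
       [ 0.17751434,  0.58943847, -0.78806786]]), 't': array([-0.50634374,  0.14578277,  0.60967813])}
top {'intrinsics': array([[408.56127802,   0.        , 255.30245223],
       [  0.        , 408.56127802, 194.71485964],
       [  0.        ,   0.        ,   1.        ]]), 'k1': -0.10932546015630684, 'R': array([[-0.02355504, -0.99971852,  0.0028348 ],
       [-0.9762676 ,  0.02239169, -0.21540701],
       [ 0.2152829 , -0.00784145, -0.97652024]]), 't': array([5.34424289e-05, 5.28868130e-01, 9.50757615e-01])}
{'t': 0.1, 'q': array([ 1.50205211e+00,  3.59313418e-01,  1.11190565e-02, -3.13719513e-04,
       -1.22408367e+00, -2.88113104e-01]), 'qd': array([-3.05248142e-04, -6.81370748e-04,  2.55739208e-03,  1.01239297e-03,
       -3.54660602e-05,  8.20783504e-04]), 'joint_efforts': array([-2.19375055e-03, -5.84167099e+01,  2.93748683e+01,  7.01566860e+00,
        1.01476297e-02, -5.26767349e-05]), 'eef_pos': array([0.23566035, 0.63204574, 0.22570295]), 'ee_rot': array([-3.14145437e+00, -1.50444288e-03, -1.92776058e+00]), 'force': array([0.01231051, 0.02002057, 0.79233349]), 'moment': array([ 0.00376189, -0.04039025,  0.0139683 ]), 'width': 0.08777109285359719}
```

View pics/top0.png

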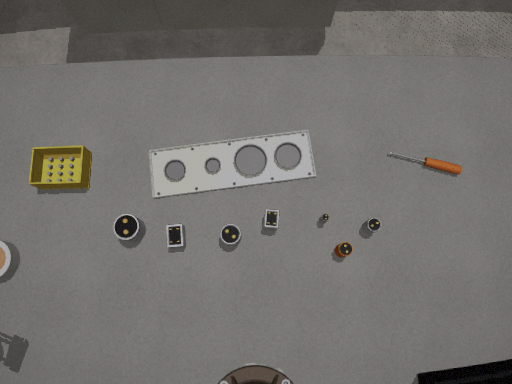

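View pics/side0.png

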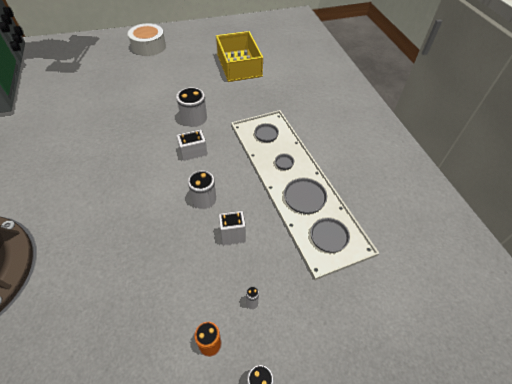

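Top view: cap65 is at (126,227), cap50 (231,235), cap20 (324,217) and cap35 (373,225). The orange decoy is at (344,249) and the boxes are at (175,236) and (271,218). The holders run left to right at (175,170), (212,166), (250,160) and (287,156). Next I'll zoom in.

```bash
cat > h.py <<'E'
import numpy as np, cv2
from station import arm, grab_frame, camera_params
def proj(n,P):
    c=camera_params(n); P=np.atleast_2d(P)@c["R"].T+c["t"]; s=P[:,:2]/P[:,2:]
    s=s*(1+c["k1"]*(s**2).sum(1,keepdims=True)); K=c["intrinsics"]
    return s*[K[0,0],K[1,1]]+[K[0,2],K[1,2]]
def back(n,uv,z):
    c=camera_params(n); K=c["intrinsics"]
    s=cv2.undistortPoints(np.float64(uv).reshape(-1,1,2),K,np.array([c["k1"],0,0,0])).reshape(-1,2)
    d=np.c_[s,np.ones(len(s))]@c["R"]; o=-c["R"].T@c["t"]
    return o+d*((z-o[2])/d[:,2])[:,None]
E
python3 - <<'E'
from h import *
t=cv2.imread("pics/top0.png"); s=cv2.imread("pics/side0.png")
cv2.imwrite("pics/za.png",cv2.resize(t[125:265,100:300],None,fx=4,fy=4,interpolation=cv2.INTER_CUBIC))
cv2.imwrite("pics/zb.png",cv2.resize(t[195:265,300:400],None,fx=8,fy=8,interpolation=cv2.INTER_CUBIC))
for uv,z in [((126,227),.068),((231,235),.062),((373,225),.056),((324,217),.05),((175,236),.05),((271,218),.05),((344,249),.056),((175,170),.016),((212,166),.016),((250,160),.016),((287,156),.016)]:
    print(uv,back("top",[uv],z).round(4))
E
```

```text
(126, 227) [[0.4534 0.3034 0.068 ]]
(231, 235) [[0.4298 0.0486 0.062 ]]
(373, 225) [[ 0.4462 -0.2997  0.056 ]]
(324, 217) [[ 0.4702 -0.1804  0.05  ]]
(175, 236) [[0.4316 0.1864 0.05  ]]
(271, 218) [[ 0.4709 -0.0495  0.05  ]]
(344, 249) [[ 0.3897 -0.2237  0.056 ]]
(175, 170) [[0.609  0.1961 0.016 ]]
(212, 166) [[0.6174 0.0989 0.016 ]]
(250, 160) [[ 0.6315 -0.0009  0.016 ]]
(287, 156) [[ 0.6403 -0.0985  0.016 ]]
```

View pics/za.png

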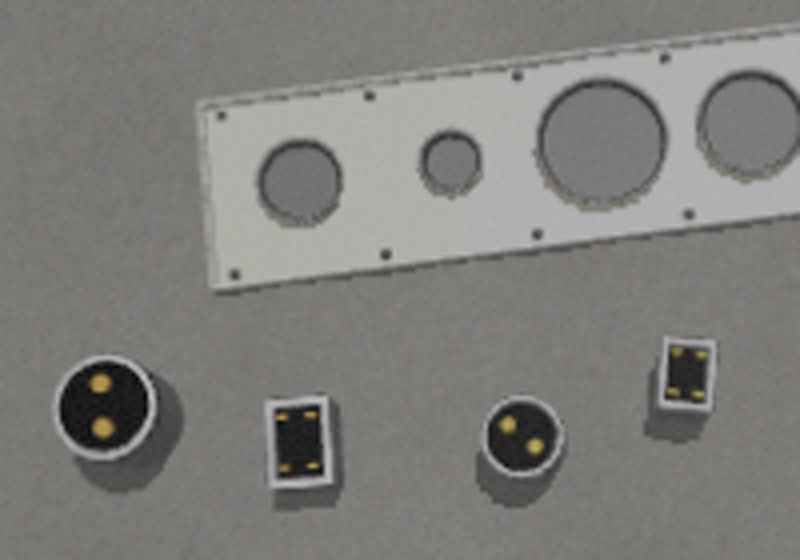

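View pics/zb.png

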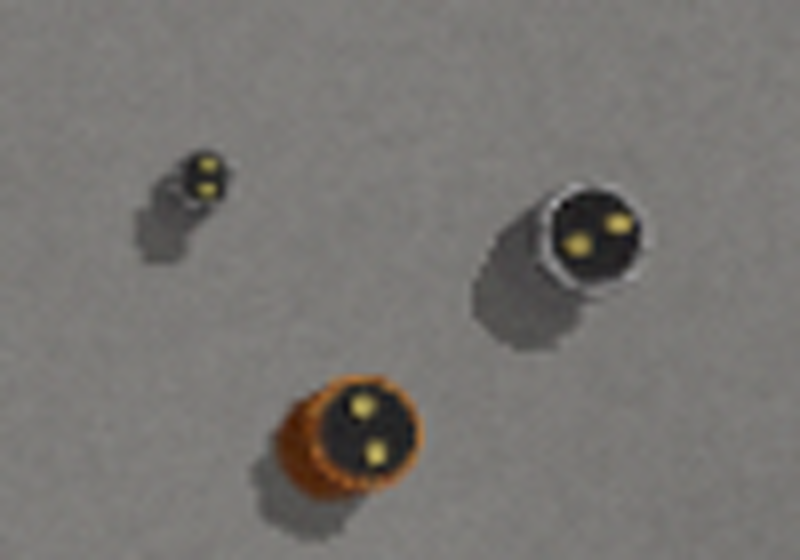

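Run:
```python
from h import *
from scipy.optimize import least_squares
def fit(n,cnt,z):
    p=back(n,cnt,z)[:,:2]
    f=lambda v:np.hypot(p[:,0]-v[0],p[:,1]-v[1])-v[2]
    r=least_squares(f,[*p.mean(0),.03],loss='soft_l1',f_scale=.001)
    return r.x, np.abs(r.fun).mean()
F=6
for n in("top","side"):
    im=cv2.imread(f"pics/{n}0.png"); big=cv2.resize(im,None,fx=F,fy=F,interpolation=cv2.INTER_CUBIC)
    g=cv2.cvtColor(big,cv2.COLOR_BGR2GRAY)
    for name,xy,z,h in [("c65",(.4534,.3034),.068,.03),("c50",(.4298,.0486),.062,.025),("c35",(.4462,-.2997),.056,.016),("c20",(.4702,-.1804),.05,.0095)]:
        u=proj(n,[[*xy,z]])[0]*F+(F-1)/2
        # dark region near
        m=(g<70).astype(np.uint8); mask=np.zeros_like(m); r=h*1.4*F*400/.9; cv2.circle(mask,(int(u[0]),int(u[1])),int(r),1,-1)
        cs,_=cv2.findContours(m*mask,cv2.RETR_EXTERNAL,cv2.CHAIN_APPROX_NONE)
        if not cs: print(n,name,"none",u/F); continue
        c=cv2.convexHull(max(cs,key=cv2.contourArea))[:,0]
        print(n,name,*[np.round(a,4) for a in fit(n,(c-(F-1)/2)/F,z)])
    for name,xy in [("h35",(.609,.196)),("h20",(.6174,.0989)),("h65",(.6315,0)),("h50",(.640,-.0985))]:
        R={"65":.0415,"50":.034,"35":.0265,"20":.019}[name[1:]]
        u=proj(n,[[*xy,.016]])[0]*F+(F-1)/2
        m=(g<165).astype(np.uint8); 
        cs,_=cv2.findContours(m,cv2.RETR_CCOMP,cv2.CHAIN_APPROX_NONE)
        cs=[c for c in cs if cv2.pointPolygonTest(c,(float(u[0]),float(u[1])),False)>0]
        c=min(cs,key=cv2.contourArea)[:,0]
        for z in (.016,.008): print(n,name,z,*[np.round(a,4) for a in fit(n,(c-(F-1)/2)/F,z)],len(c))
s=cv2.imread("pics/side0.png")
cv2.imwrite("pics/zs.png",cv2.resize(s[105:280,220:390],None,fx=4,fy=3.4,interpolation=cv2.INTER_CUBIC))
```

```text
top c65 [0.4558 0.3048 0.0271] 0.0002
top c50 [0.4331 0.0514 0.0203] 0.0002
top c35 [ 0.4486 -0.3021  0.014 ] 0.0002
top c20 [ 0.4704 -0.1825  0.0076] 0.0002
top h35 0.016 [0.6086 0.1976 0.0315] 0.0008 416
top h35 0.008 [0.6109 0.1992 0.0317] 0.0008 416
top h20 0.016 [0.6193 0.0985 0.0239] 0.0008 321
top h20 0.008 [0.6217 0.0993 0.0241] 0.0008 321
top h65 0.016 [ 6.308e-01 -4.000e-04  4.640e-02] 0.001 622
top h65 0.008 [ 6.332e-01 -4.000e-04  4.680e-02] 0.001 622
top h50 0.016 [ 0.6414 -0.0992  0.0394] 0.001 512
top h50 0.008 [ 0.644  -0.0999  0.0397] 0.001 512
side c65 [0.4559 0.3072 0.0265] 0.0003
side c50 [0.4329 0.0528 0.0203] 0.0002
side c35 [ 0.4464 -0.3002  0.0123] 0.0003
side c20 [ 0.47   -0.1818  0.0078] 0.0002
side h35 0.016 [0.608  0.1935 0.0321] 0.0015 396
side h35 0.008 [0.6108 0.2018 0.0325] 0.0015 396
side h20 0.016 [0.6187 0.0953 0.024 ] 0.0013 326
side h20 0.008 [0.6217 0.1021 0.0244] 0.0013 326
side h65 0.016 [ 0.6298 -0.0029  0.0458] 0.001 715
side h65 0.008 [0.6329 0.0025 0.0465] 0.001 715
side h50 0.016 [ 0.6405 -0.1015  0.038 ] 0.001 660
side h50 0.008 [ 0.6438 -0.0974  0.0386] 0.001 660
```

View pics/zs.png

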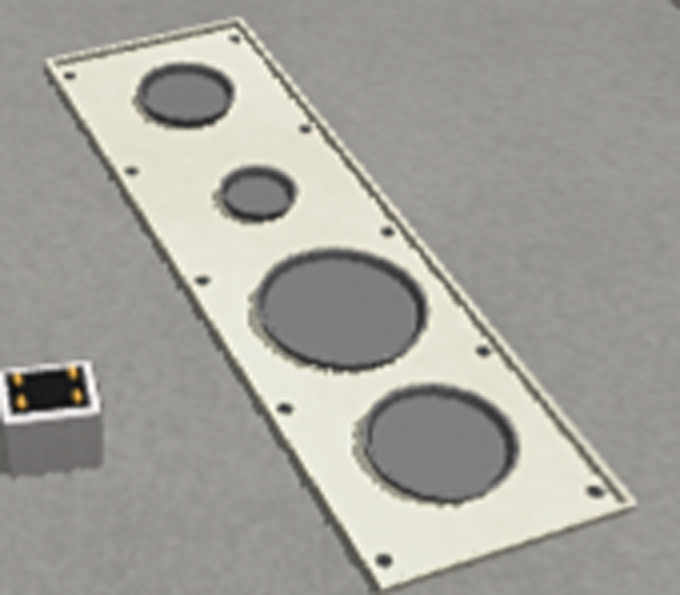

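```bash
cat > go.py <<'E'
import sys,numpy as np
from station import arm
T=dict(c65=(.4558,.306),c50=(.433,.052),c35=(.4484,-.3019),c20=(.4703,-.1822),h35=(.6100,.1985),h20=(.6209,.0991),h65=(.6318,-.0003),h50=(.6427,-.0997))
s=arm.get_state();p=s["eef_pos"];yaw=s["ee_rot"][2]
x=T[sys.argv[1]];z=float(sys.argv[2]);d=np.array([x[0]-p[0],x[1]-p[1],z-p[2]])
c,n=np.cos(yaw),np.sin(yaw)
dy=(-3.03-yaw+np.pi)%(2*np.pi)-np.pi
print("t",round(s["t"],2),"p",p.round(4),"rpy",s["ee_rot"].round(3),"w",round(s["width"],4),"F",s["force"].round(1))
print("rows dx dy dz",np.round([c*d[0]+n*d[1],n*d[0]-c*d[1],-d[2]],4),"turn",round(-np.degrees(dy),1))
E
python3 go.py c65 .12
```

```text
t 0.1 p [0.2357 0.632  0.2257] rpy [-3.141e+00 -2.000e-03 -1.928e+00] w 0.0878 F [0.  0.  0.8]
rows dx dy dz [ 0.2286 -0.3202  0.1057] turn 63.2
```

```bash
python3 -m handwheel '[[[0.0876,0.01,-0.014,0,3],[0.0876,0.03,-0.042,0.01,8],[0.0876,0.052,-0.073,0.02,14],[0.0876,0.075,-0.105,0.03,20],[0.0876,0.098,-0.137,0.04,26],[0.0876,0.121,-0.169,0.05,32],[0.0876,0.144,-0.201,0.06,38],[0.0876,0.167,-0.233,0.07,44],[0.0876,0.19,-0.265,0.08,50],[0.0876,0.21,-0.294,0.09,56],[0.0876,0.223,-0.312,0.1,61],[0.0876,0.2286,-0.3202,0.1057,63.2],[0.0876,0.2286,-0.3202,0.1057,63.2],[0.0876,0.2286,-0.3202,0.1057,63.2]]]' 25; python3 go.py c65 .026
```

```text
t: 1.27
eef_pos: [0.4558, 0.3056, 0.1201]
ee_rot: [-3.14, -0.001, -3.03]
force: [0.3, 1.1, -0.4]
width: 0.0873
t 1.27 p [0.4558 0.3056 0.1201] rpy [-3.14e+00 -1.00e-03 -3.03e+00] w 0.0873 F [ 0.3  1.1 -0.4]
rows dx dy dz [-0.      0.0004  0.0941] turn -0.0
```

```bash
python3 -m handwheel '[[[0.0876,0,0,0.01,0],[0.0876,0,0,0.03,0],[0.0876,0,0,0.05,0],[0.0876,0,0,0.07,0],[0.0876,0,0,0.085,0],[0.0876,0,0,0.094,0],[0.0876,0,0,0.094,0]]]'
python3 - <<'E'
from h import *
s=grab_frame("side");t=grab_frame("top")
cv2.imwrite("pics/g1.png",np.hstack([cv2.resize(s[60:160,120:260],(420,300)),cv2.resize(t[180:280,60:200],(420,300))])[:,:800])
E
```

```text
t: 1.85
eef_pos: [0.4545, 0.3055, 0.0242]
ee_rot: [-3.138, -0.003, -3.028]
force: [-0.5, -0.8, -0.3]
width: 0.0878
```

View pics/g1.png

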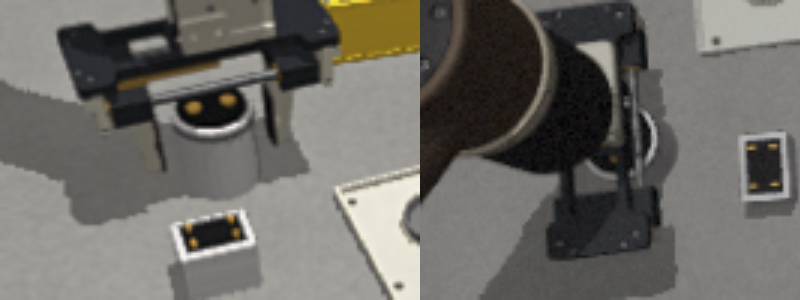

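The fingers straddle cap65, which is roughly centred between them. Closing the gripper.

```bash
python3 -m handwheel '[[[0.06,0,0,0,0],[0.06,0,0,0,0],[0.06,0,0,0,0],[0.06,0,0,0,0],[0.06,0,0,0,0],[0.06,0,0,0,0],[0.06,0,0,0,0],[0.06,0,0,0,0]]]' 35; python3 go.py h65 .12
```

```text
t: 2.62
eef_pos: [0.4556, 0.3064, 0.027]
ee_rot: [-3.14, -0.001, -3.028]
force: [-3.1, 0.2, 6.2]
width: 0.0645
t 2.62 p [0.4556 0.3064 0.027 ] rpy [-3.140e+00 -1.000e-03 -3.028e+00] w 0.0645 F [-3.1  0.2  6.2]
rows dx dy dz [-0.1404 -0.3247 -0.093 ] turn 0.1
```

```bash
python3 -m handwheel '[[[0.06,0,0,-0.005,0],[0.06,0,0,-0.015,0],[0.06,0,0,-0.03,0],[0.06,0,0,-0.045,0],[0.06,0,0,-0.06,0],[0.06,0,0,-0.075,0],[0.06,0,0,-0.088,0],[0.06,-0.003,-0.007,-0.093,0],[0.06,-0.01,-0.023,-0.093,0]]]'; python3 go.py h65 .12
```

```text
t: 3.37
eef_pos: [0.4687, 0.2861, 0.122]
ee_rot: [3.141, 0.002, -3.027]
force: [-0.1, -0.9, -4.1]
width: 0.0647
t 3.37 p [0.4687 0.2861 0.122 ] rpy [ 3.141e+00  2.000e-03 -3.027e+00] w 0.0647 F [-0.1 -0.9 -4.1]
rows dx dy dz [-0.1291 -0.3032  0.002 ] turn 0.2
```

```bash
python3 -m handwheel '[[[0.06,-0.003,-0.008,0,0],[0.06,-0.010,-0.023,0,0],[0.06,-0.019,-0.045,0,0],[0.06,-0.029,-0.069,0,0],[0.06,-0.04,-0.094,0,0],[0.06,-0.051,-0.12,0,0],[0.06,-0.062,-0.146,0,0],[0.06,-0.073,-0.172,0,0],[0.06,-0.084,-0.198,0,0],[0.06,-0.095,-0.223,0,0],[0.06,-0.105,-0.247,0,0],[0.06,-0.114,-0.268,0,0],[0.06,-0.121,-0.285,0,0],[0.06,-0.126,-0.297,0,0],[0.06,-0.129,-0.303,0,0],[0.06,-0.129,-0.303,0,0],[0.06,-0.129,-0.303,0,0]]]'; python3 go.py h65 .034;python3 - <<'E'
from h import *
s=grab_frame("side");t=grab_frame("top")
cv2.imwrite("pics/g2.png",np.hstack([cv2.resize(s[90:290,200:400],(400,400)),cv2.resize(t[80:230,170:320],(400,400))]))
E
```

```text
t: 4.78
eef_pos: [0.6313, -0.0, 0.1217]
ee_rot: [3.141, 0.001, -3.027]
force: [0.4, -0.3, -2.9]
width: 0.0647
t 4.78 p [ 0.6313 -0.      0.1217] rpy [ 3.141e+00  1.000e-03 -3.027e+00] w 0.0647 F [ 0.4 -0.3 -2.9]
rows dx dy dz [-0.0005 -0.0003  0.0877] turn 0.2
```

View pics/g2.png

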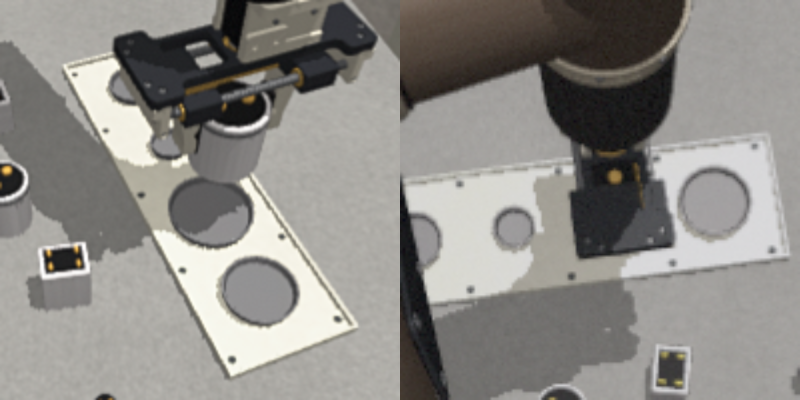

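```bash
python3 -m handwheel '[[[0.06,0,0,0.01,0],[0.06,0,0,0.025,0],[0.06,0,0,0.04,0],[0.06,0,0,0.055,0],[0.06,0,0,0.068,0],[0.06,0,0,0.076,0],[0.06,0,0,0.08,0],[0.06,0,0,0.08,0],[0.06,0,0,0.08,0]]]'; python3 go.py h65 .034;python3 - <<'E'
from h import *
s=grab_frame("side")
cv2.imwrite("pics/g3.png",cv2.resize(s[120:270,230:380],(600,600)))
E
```

```text
t: 5.63
eef_pos: [0.6316, 0.0011, 0.0423]
ee_rot: [3.141, 0.002, -3.025]
force: [0.6, 0.3, -2.9]
width: 0.0649
t 5.63 p [0.6316 0.0011 0.0423] rpy [ 3.141e+00  2.000e-03 -3.025e+00] w 0.0649 F [ 0.6  0.3 -2.9]
rows dx dy dz [-0.0001 -0.0014  0.0083] turn 0.3
```

View pics/g3.png

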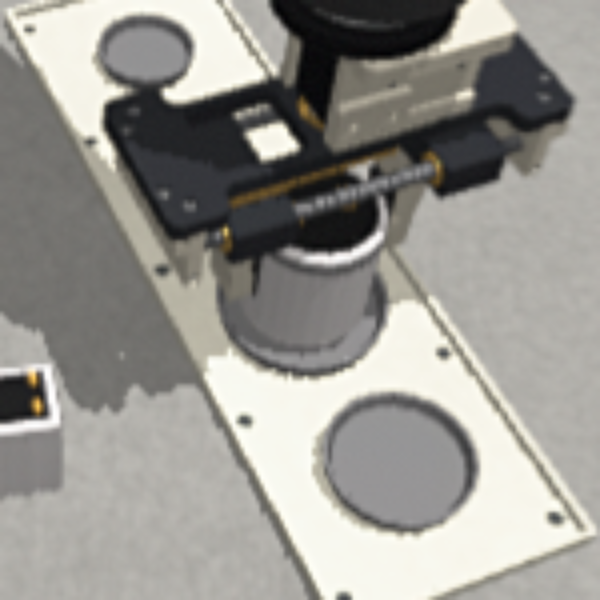

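The can sits in the mouth of the largest holder with a gap all round. I'll lower it the last few millimetres in small steps.

```bash
python3 -m handwheel '[[[0.06,0,0,0.002,0],[0.06,0,0,0.004,0],[0.06,0,0,0.006,0],[0.06,0,0,0.007,0],[0.06,0,0,0.0075,0],[0.06,0,0,0.0075,0]]]'; python3 go.py h65 .034
```

```text
t: 6.18
eef_pos: [0.6318, 0.001, 0.0352]
ee_rot: [3.141, 0.003, -3.025]
force: [0.8, 0.5, -2.7]
width: 0.0649
t 6.18 p [0.6318 0.001  0.0352] rpy [ 3.141e+00  3.000e-03 -3.025e+00] w 0.0649 F [ 0.8  0.5 -2.7]
rows dx dy dz [ 0.0002 -0.0013  0.0012] turn 0.3
```

```bash
python3 -m handwheel '[[[0.06,0,0,0.0007,0],[0.06,0,0,0.0014,0],[0.06,0,0,0.0014,0]]]'; python3 -m handwheel '[[[0.06,0,0,0.0007,0],[0.06,0,0,0.001,0],[0.06,0,0,0.001,0]]]'
```

```text
t: 6.43
eef_pos: [0.6319, 0.001, 0.0351]
ee_rot: [3.141, 0.003, -3.025]
force: [-3.7, 1.6, 7.8]
width: 0.0648
t: 6.68
eef_pos: [0.6319, 0.0011, 0.035]
ee_rot: [3.141, 0.003, -3.025]
force: [-5.2, 1.4, 9.1]
width: 0.0647
```

Contact: the vertical force has swung positive. Release and retreat.

```bash
python3 -m handwheel '[[[0.07,0,0,0,0],[0.08,0,0,0,0],[0.0876,0,0,0,0],[0.0876,0,0,0,0],[0.0876,0,0,0,0],[0.0876,0,0,0,0],[0.0876,0,0,-0.01,0],[0.0876,0,0,-0.03,0],[0.0876,0,0,-0.06,0],[0.0876,0,0,-0.085,0],[0.0876,0,0,-0.095,0],[0.0876,0,0,-0.095,0]]]' 35; python3 go.py c50 .13
```

```text
t: 7.68
eef_pos: [0.6336, 0.0013, 0.1343]
ee_rot: [3.141, 0.009, -3.024]
force: [0.6, 0.5, -0.1]
width: 0.0876
t 7.68 p [0.6336 0.0013 0.1343] rpy [ 3.141  0.009 -3.024] w 0.0876 F [ 0.6  0.5 -0.1]
rows dx dy dz [0.1933 0.0738 0.0043] turn 0.3
```

```bash
python3 -m handwheel '[[[0.0876,0.008,0.003,0,0],[0.0876,0.028,0.011,0,0],[0.0876,0.055,0.021,0,0],[0.0876,0.085,0.033,0,0],[0.0876,0.115,0.044,0,0],[0.0876,0.145,0.055,0,0],[0.0876,0.17,0.065,0,0],[0.0876,0.187,0.071,0.004,0.3],[0.0876,0.1933,0.0738,0.0043,0.3],[0.0876,0.1933,0.0738,0.0043,0.3],[0.0876,0.1933,0.0738,0.0043,0.3]]]'; python3 go.py c50 .025
python3 - <<'E'
from h import *
s=grab_frame("side")
cv2.imwrite("pics/g4.png",s)
E
```

```text
t: 8.6
eef_pos: [0.4332, 0.0522, 0.1283]
ee_rot: [3.141, 0.01, -3.028]
force: [-0.1, -0.5, 0.4]
width: 0.0879
t 8.6 p [0.4332 0.0522 0.1283] rpy [ 3.141  0.01  -3.028] w 0.0879 F [-0.1 -0.5  0.4]
rows dx dy dz [ 0.0002 -0.0002  0.1033] turn 0.1
```

View pics/g4.png

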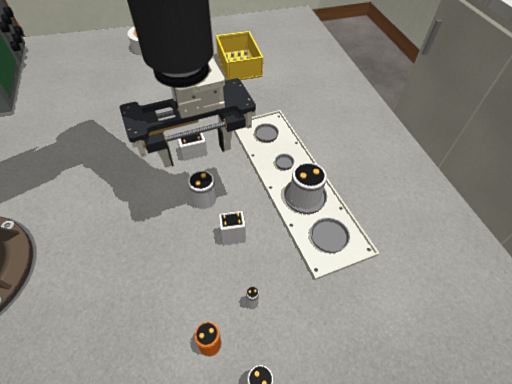

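cap65 stands upright, centred in the largest holder at about (305,185). The gripper is over cap50 at (202,188), so I'll descend.

```bash
python3 -m handwheel '[[[0.0876,0,0,0.01,0],[0.0876,0,0,0.03,0],[0.0876,0,0,0.055,0],[0.0876,0,0,0.078,0],[0.0876,0,0,0.095,0],[0.0876,0,0,0.103,0],[0.0876,0,0,0.103,0],[0.0876,0,0,0.103,0]]]'; python3 go.py c50 .025; python3 -m handwheel '[[[0.06,0,0,0,0],[0.045,0,0,0,0],[0.045,0,0,0,0],[0.045,0,0,0,0],[0.045,0,0,0,0],[0.045,0,0,0,0],[0.045,0,0,0,0],[0.045,0,0,0,0],[0.045,0,0,0,0]]]' 30; python3 go.py h50 .12
```

```text
t: 9.32
eef_pos: [0.4352, 0.0522, 0.0252]
ee_rot: [3.141, 0.009, -3.029]
force: [0.0, -0.2, 0.2]
width: 0.0876
t 9.32 p [0.4352 0.0522 0.0252] rpy [ 3.141  0.009 -3.029] w 0.0876 F [ 0.  -0.2  0.2]
rows dx dy dz [0.0022 0.     0.0002] turn 0.1
t: 10.07
eef_pos: [0.4346, 0.052, 0.0253]
ee_rot: [-3.141, 0.008, -3.029]
force: [-3.3, -0.2, 6.5]
width: 0.0494
t 10.07 p [0.4346 0.052  0.0253] rpy [-3.141  0.008 -3.029] w 0.0494 F [-3.3 -0.2  6.5]
rows dx dy dz [-0.1897 -0.1741 -0.0947] turn 0.1
```

```bash
python3 -m handwheel '[[[0.045,0,0,-0.005,0],[0.045,0,0,-0.015,0],[0.045,0,0,-0.03,0],[0.045,0,0,-0.05,0],[0.045,0,0,-0.07,0],[0.045,0,0,-0.088,0],[0.045,-0.005,-0.005,-0.1,0],[0.045,-0.02,-0.018,-0.105,0],[0.045,-0.038,-0.035,-0.105,0],[0.045,-0.058,-0.053,-0.105,0],[0.045,-0.079,-0.072,-0.105,0],[0.045,-0.1,-0.092,-0.105,0],[0.045,-0.121,-0.111,-0.105,0],[0.045,-0.142,-0.13,-0.105,0],[0.045,-0.161,-0.148,-0.105,0],[0.045,-0.176,-0.162,-0.105,0],[0.045,-0.186,-0.171,-0.105,0],[0.045,-0.19,-0.174,-0.105,0],[0.045,-0.19,-0.174,-0.105,0],[0.045,-0.19,-0.174,-0.105,0]]]'; python3 go.py h50 .040
```

```text
t: 11.73
eef_pos: [0.6415, -0.0995, 0.1315]
ee_rot: [3.142, 0.007, -3.03]
force: [-0.6, -0.3, -2.0]
width: 0.049
t 11.73 p [ 0.6415 -0.0995  0.1315] rpy [ 3.142  0.007 -3.03 ] w 0.049 F [-0.6 -0.3 -2. ]
rows dx dy dz [-0.0012 -0.0003  0.0915] turn 0.0
```

```bash
python3 -m handwheel '[[[0.045,0,0,0.01,0],[0.045,0,0,0.025,0],[0.045,0,0,0.045,0],[0.045,0,0,0.063,0],[0.045,0,0,0.078,0],[0.045,0,0,0.088,0],[0.045,0,0,0.092,0],[0.045,0,0,0.092,0],[0.045,0,0,0.092,0]]]'; python3 go.py h50 .033;python3 - <<'E'
from h import *
s=grab_frame("side")
cv2.imwrite("pics/g5.png",cv2.resize(s[140:290,250:400],(600,600)))
E
```

```text
t: 12.48
eef_pos: [0.6423, -0.0992, 0.04]
ee_rot: [-3.141, 0.008, -3.029]
force: [0.2, 0.1, -1.3]
width: 0.0491
t 12.48 p [ 0.6423 -0.0992  0.04  ] rpy [-3.141  0.008 -3.029] w 0.0491 F [ 0.2  0.1 -1.3]
rows dx dy dz [-0.0003 -0.0005  0.007 ] turn 0.1
```

View pics/g5.png

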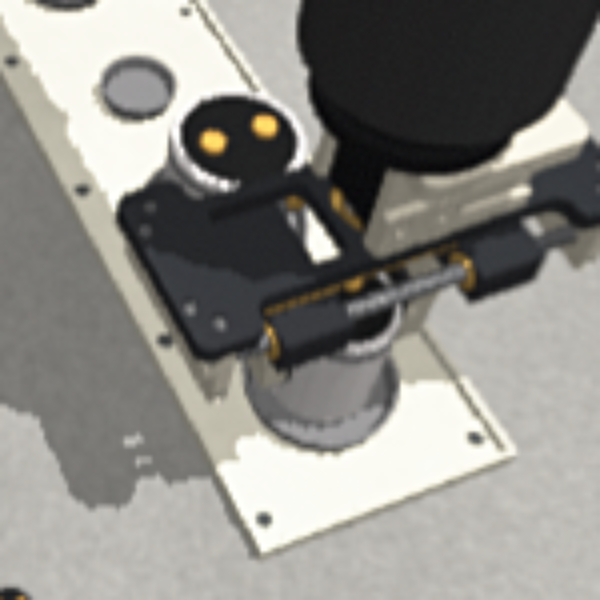

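cap50 is inside the mouth of its holder, with clearance all round. Lowering to contact.

```bash
python3 -m handwheel '[[[0.045,0,0,0.002,0],[0.045,0,0,0.004,0],[0.045,0,0,0.0055,0],[0.045,0,0,0.0055,0]]]'; python3 -m handwheel '[[[0.045,0,0,0.0007,0],[0.045,0,0,0.0014,0],[0.045,0,0,0.0014,0]]]'
```

```text
t: 12.87
eef_pos: [0.6426, -0.0993, 0.0349]
ee_rot: [-3.142, 0.008, -3.029]
force: [0.6, 0.4, -1.7]
width: 0.0494
t: 13.12
eef_pos: [0.6426, -0.0993, 0.0335]
ee_rot: [-3.142, 0.008, -3.029]
force: [0.7, -0.4, -1.1]
width: 0.0493
```

```bash
python3 -m handwheel '[[[0.045,0,0,0.0005,0],[0.045,0,0,0.001,0],[0.045,0,0,0.001,0]]]'
```

```text
t: 13.37
eef_pos: [0.6428, -0.0993, 0.0334]
ee_rot: [-3.141, 0.009, -3.029]
force: [-2.8, 0.8, 7.2]
width: 0.0494
```

```bash
python3 -m handwheel '[[[0.055,0,0,0,0],[0.065,0,0,0,0],[0.075,0,0,0,0],[0.075,0,0,0,0],[0.075,0,0,0,0],[0.075,0,0,-0.005,0],[0.075,0,0,-0.02,0],[0.075,0,0,-0.045,0],[0.075,0,0,-0.075,0],[0.075,0,0,-0.092,0],[0.075,0,0,-0.097,0],[0.075,0,0,-0.097,0]]]'; python3 go.py c35 .13
```

```text
t: 14.37
eef_pos: [0.643, -0.0993, 0.1327]
ee_rot: [-3.141, 0.012, -3.029]
force: [0.5, 0.0, -0.8]
width: 0.0753
t 14.37 p [ 0.643  -0.0993  0.1327] rpy [-3.141  0.012 -3.029] w 0.0753 F [ 0.5  0.  -0.8]
rows dx dy dz [ 0.2161 -0.1794  0.0027] turn 0.1
```

```bash
python3 -m handwheel '[[[0.065,0.008,-0.007,0,0],[0.065,0.026,-0.022,0,0],[0.065,0.05,-0.042,0,0],[0.065,0.075,-0.062,0,0],[0.065,0.1,-0.083,0,0],[0.065,0.125,-0.104,0,0],[0.065,0.15,-0.125,0,0],[0.065,0.175,-0.145,0,0],[0.065,0.196,-0.163,0,0],[0.065,0.21,-0.174,0,0],[0.065,0.2161,-0.1794,0,0],[0.065,0.2161,-0.1794,0,0],[0.065,0.2161,-0.1794,0,0]]]'; python3 go.py c35 .021
python3 - <<'E'
from h import *
cv2.imwrite("pics/g6.png",grab_frame("top"))
E
```

```text
t: 15.45
eef_pos: [0.4478, -0.302, 0.1294]
ee_rot: [3.142, 0.011, -3.03]
force: [-0.7, 0.4, 0.3]
width: 0.0651
t 15.45 p [ 0.4478 -0.302   0.1294] rpy [ 3.142  0.011 -3.03 ] w 0.0651 F [-0.7  0.4  0.3]
rows dx dy dz [-6.000e-04  1.000e-04  1.084e-01] turn 0.0
```

View pics/g6.png

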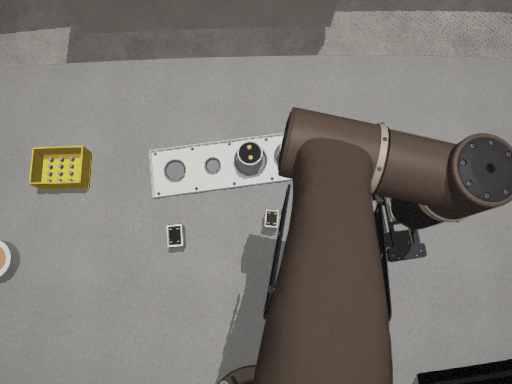

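The top view shows cap65 in its holder at (249,155). The arm hides cap50 and cap35 here. Descending on cap35.

```bash
python3 -m handwheel '[[[0.065,0,0,0.01,0],[0.065,0,0,0.03,0],[0.065,0,0,0.055,0],[0.065,0,0,0.08,0],[0.065,0,0,0.1,0],[0.065,0,0,0.108,0],[0.065,0,0,0.108,0],[0.065,0,0,0.108,0]]]'
python3 - <<'E'
from h import *
cv2.imwrite("pics/g7.png",cv2.resize(grab_frame("side")[270:384,180:332],(800,600)))
E
python3 go.py c35 .021
```

```text
t: 16.17
eef_pos: [0.45, -0.3013, 0.0214]
ee_rot: [3.142, 0.011, -3.028]
force: [0.0, -0.6, 0.4]
width: 0.0649
t 16.22 p [ 0.4505 -0.3015  0.0221] rpy [-3.141  0.012 -3.028] w 0.0653 F [0.1 0.1 0.7]
rows dx dy dz [ 0.0021 -0.0001  0.0011] turn 0.1
```

View pics/g7.png

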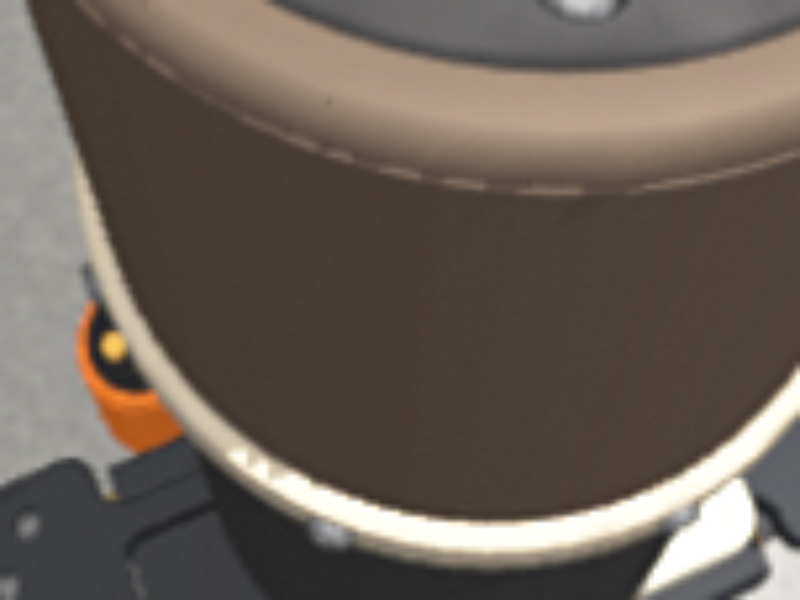

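The arm blocks this view, but the orange can at (110,345) in the crop is undisturbed and no contact force shows. Correcting by 2 mm and closing.

```bash
python3 -m handwheel '[[[0.065,0.002,0,0,0],[0.05,0.002,0,0,0],[0.03,0.002,0,0,0],[0.03,0.002,0,0,0],[0.03,0.002,0,0,0],[0.03,0.002,0,0,0],[0.03,0.002,0,0,0],[0.03,0.002,0,0,0],[0.03,0.002,0,0,0]]]' 22; python3 go.py h35 .13
```

```text
t: 16.97
eef_pos: [0.4484, -0.3018, 0.0223]
ee_rot: [-3.141, 0.012, -3.028]
force: [-1.2, -0.3, 5.0]
width: 0.0347
t 16.97 p [ 0.4484 -0.3018  0.0223] rpy [-3.141  0.012 -3.028] w 0.0347 F [-1.2 -0.3  5. ]
rows dx dy dz [-0.2172  0.4788 -0.1077] turn 0.1
```

```bash
python3 -m handwheel '[[[0.03,0,0,-0.005,0],[0.03,0,0,-0.018,0],[0.03,0,0,-0.035,0],[0.03,0,0,-0.055,0],[0.03,0,0,-0.075,0],[0.03,0,0,-0.095,0],[0.03,0,0,-0.11,0],[0.03,-0.003,0.007,-0.115,0],[0.03,-0.012,0.026,-0.115,0],[0.03,-0.023,0.05,-0.115,0],[0.03,-0.034,0.075,-0.115,0],[0.03,-0.045,0.1,-0.115,0],[0.03,-0.057,0.125,-0.115,0],[0.03,-0.068,0.15,-0.115,0],[0.03,-0.079,0.175,-0.115,0],[0.03,-0.091,0.2,-0.115,0],[0.03,-0.102,0.225,-0.115,0],[0.03,-0.111,0.244,-0.115,0],[0.03,-0.116,0.255,-0.115,0],[0.03,-0.116,0.255,-0.115,0]]]'; python3 go.py h35 .13
```

```text
t: 18.63
eef_pos: [0.5338, -0.0331, 0.1379]
ee_rot: [-3.141, 0.012, -3.026]
force: [0.4, -0.4, -1.7]
width: 0.0346
t 18.63 p [ 0.5338 -0.0331  0.1379] rpy [-3.141  0.012 -3.026] w 0.0346 F [ 0.4 -0.4 -1.7]
rows dx dy dz [-0.1024  0.2213  0.0079] turn 0.2
```

```bash
python3 -m handwheel '[[[0.03,-0.004,0.008,0,0],[0.03,-0.014,0.03,0,0],[0.03,-0.025,0.055,0,0],[0.03,-0.037,0.081,0,0],[0.03,-0.049,0.107,0,0],[0.03,-0.061,0.133,0,0],[0.03,-0.073,0.158,0,0],[0.03,-0.085,0.182,0,0],[0.03,-0.094,0.203,0,0],[0.03,-0.1,0.216,0.004,0],[0.03,-0.102,0.221,0.008,0],[0.03,-0.102,0.221,0.008,0],[0.03,-0.102,0.221,0.008,0]]]'; python3 go.py h35 .036
python3 - <<'E'
from h import *
cv2.imwrite("pics/g8.png",cv2.resize(grab_frame("side")[60:260,200:400],(600,600)))
E
```

```text
t: 19.72
eef_pos: [0.6089, 0.1972, 0.1301]
ee_rot: [-3.14, 0.01, -3.026]
force: [0.6, -0.5, -0.7]
width: 0.0344
t 19.72 p [0.6089 0.1972 0.1301] rpy [-3.14   0.01  -3.026] w 0.0344 F [ 0.6 -0.5 -0.7]
rows dx dy dz [-0.0012  0.0012  0.0941] turn 0.2
```

View pics/g8.png

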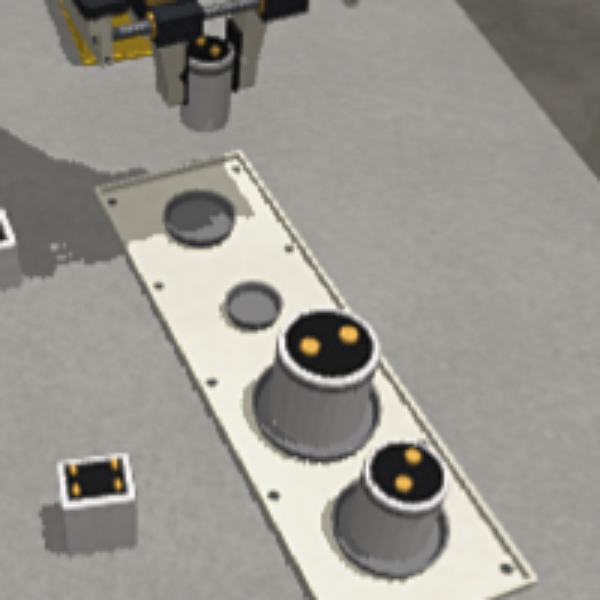

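cap65 and cap50 both stand in their holders, and cap35 hangs upright above holder35. Lowering; contact should come at a TCP height of about 0.029 to 0.030.

```bash
python3 -m handwheel '[[[0.03,0,0.001,0.01,0],[0.03,0,0.001,0.025,0],[0.03,0,0.001,0.045,0],[0.03,0,0.001,0.065,0],[0.03,0,0.001,0.08,0],[0.03,0,0.001,0.09,0],[0.03,0,0.001,0.094,0],[0.03,0,0.001,0.094,0],[0.03,0,0.001,0.094,0]]]'; python3 go.py h35 .03
python3 - <<'E'
from h import *
cv2.imwrite("pics/g9.png",cv2.resize(grab_frame("side")[60:180,200:320],(600,600)))
E
```

```text
t: 20.52
eef_pos: [0.6103, 0.1979, 0.0371]
ee_rot: [-3.141, 0.011, -3.027]
force: [-0.0, 0.9, -0.4]
width: 0.0342
t 20.52 p [0.6103 0.1979 0.0371] rpy [-3.141  0.011 -3.027] w 0.0342 F [-0.   0.9 -0.4]
rows dx dy dz [0.0003 0.0006 0.0071] turn 0.2
```

View pics/g9.png

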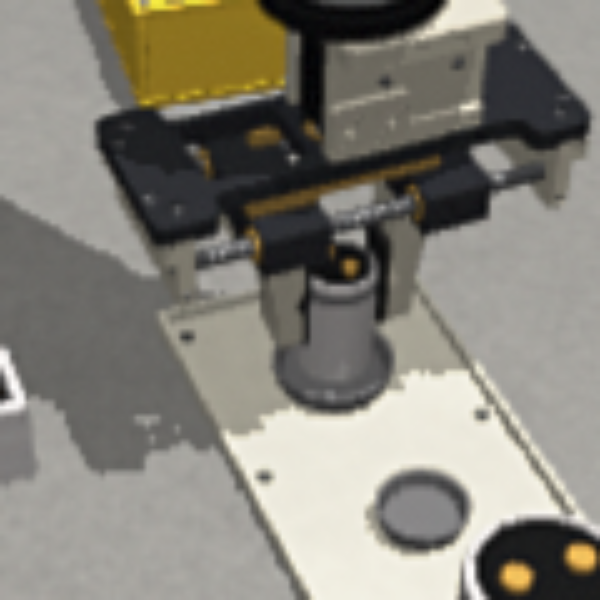

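cap35 is inside its holder, centred, as the picture shows.

```bash
python3 -m handwheel '[[[0.03,0,0,0.002,0],[0.03,0,0,0.004,0],[0.03,0,0,0.0055,0],[0.03,0,0,0.0055,0]]]'; python3 -m handwheel '[[[0.03,0,0,0.0007,0],[0.03,0,0,0.0014,0],[0.03,0,0,0.0014,0]]]'
```

```text
t: 20.9
eef_pos: [0.6106, 0.1982, 0.0319]
ee_rot: [-3.141, 0.012, -3.027]
force: [0.4, 0.1, -1.0]
width: 0.0344
t: 21.15
eef_pos: [0.6106, 0.1982, 0.0305]
ee_rot: [-3.141, 0.012, -3.027]
force: [-0.8, -0.9, -0.1]
width: 0.0343
```

```bash
python3 -m handwheel '[[[0.03,0,0,0.0005,0],[0.03,0,0,0.001,0],[0.03,0,0,0.001,0]]]'
```

```text
t: 21.4
eef_pos: [0.6107, 0.1982, 0.0303]
ee_rot: [-3.141, 0.012, -3.026]
force: [-2.7, -1.4, 6.3]
width: 0.0347
```

```bash
python3 -m handwheel '[[[0.04,0,0,0,0],[0.05,0,0,0,0],[0.06,0,0,0,0],[0.06,0,0,0,0],[0.06,0,0,0,0],[0.06,0,0,-0.005,0],[0.06,0,0,-0.02,0],[0.06,0,0,-0.045,0],[0.06,0,0,-0.075,0],[0.06,0,0,-0.095,0],[0.06,0,0,-0.1,0],[0.06,0,0,-0.1,0]]]'; python3 go.py c20 .12
```

```text
t: 22.4
eef_pos: [0.6105, 0.1988, 0.1329]
ee_rot: [3.14, 0.016, -3.026]
force: [0.2, 1.0, -0.0]
width: 0.0601
t 22.4 p [0.6105 0.1988 0.1329] rpy [ 3.14   0.016 -3.026] w 0.0601 F [ 0.2  1.  -0. ]
rows dx dy dz [ 0.1832 -0.3623  0.0129] turn 0.2
```

```bash
python3 -m handwheel '[[[0.05,0.005,-0.01,0,0],[0.05,0.015,-0.03,0,0],[0.05,0.028,-0.055,0,0],[0.05,0.041,-0.082,0,0],[0.05,0.055,-0.109,0,0],[0.05,0.069,-0.136,0,0],[0.05,0.083,-0.163,0,0],[0.05,0.097,-0.19,0,0],[0.05,0.11,-0.217,0,0],[0.05,0.124,-0.244,0,0],[0.05,0.137,-0.271,0,0],[0.05,0.151,-0.298,0,0],[0.05,0.164,-0.324,0,0],[0.05,0.175,-0.346,0,0],[0.05,0.181,-0.358,0,0],[0.05,0.1832,-0.362,0,0],[0.05,0.1832,-0.362,0,0],[0.05,0.1832,-0.362,0,0]]]'; python3 go.py c20 .016
python3 - <<'E'
from h import *
cv2.imwrite("pics/g10.png",grab_frame("side"))
E
```

```text
t: 23.9
eef_pos: [0.4698, -0.1819, 0.1289]
ee_rot: [3.14, 0.015, -3.027]
force: [0.2, -0.6, -0.3]
width: 0.0502
t 23.9 p [ 0.4698 -0.1819  0.1289] rpy [ 3.14   0.015 -3.027] w 0.0502 F [ 0.2 -0.6 -0.3]
rows dx dy dz [-0.0005 -0.0003  0.1129] turn 0.2
```

View pics/g10.png

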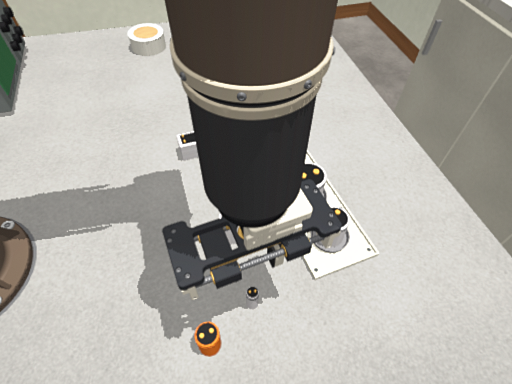

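```bash
python3 -m handwheel '[[[0.05,0,0,0.01,0],[0.05,0,0,0.03,0],[0.05,0,0,0.055,0],[0.05,0.001,0,0.08,0],[0.05,0.001,0,0.1,0],[0.05,0.001,0,0.11,0],[0.05,0.001,0,0.112,0],[0.05,0.001,0,0.112,0]]]'
python3 - <<'E'
from h import *
cv2.imwrite("pics/g11.png",cv2.resize(grab_frame("side")[220:370,150:350],(800,600)))
E
python3 go.py c20 .016
```

```text
t: 24.62
eef_pos: [0.4703, -0.1807, 0.016]
ee_rot: [3.14, 0.013, -3.025]
force: [-0.5, -0.0, 0.1]
width: 0.0497
t 24.67 p [ 0.471  -0.1809  0.0169] rpy [ 3.14   0.015 -3.025] w 0.0503 F [-0.4  0.8 -0. ]
rows dx dy dz [ 0.0008 -0.0012  0.0009] turn 0.3
```

View pics/g11.png

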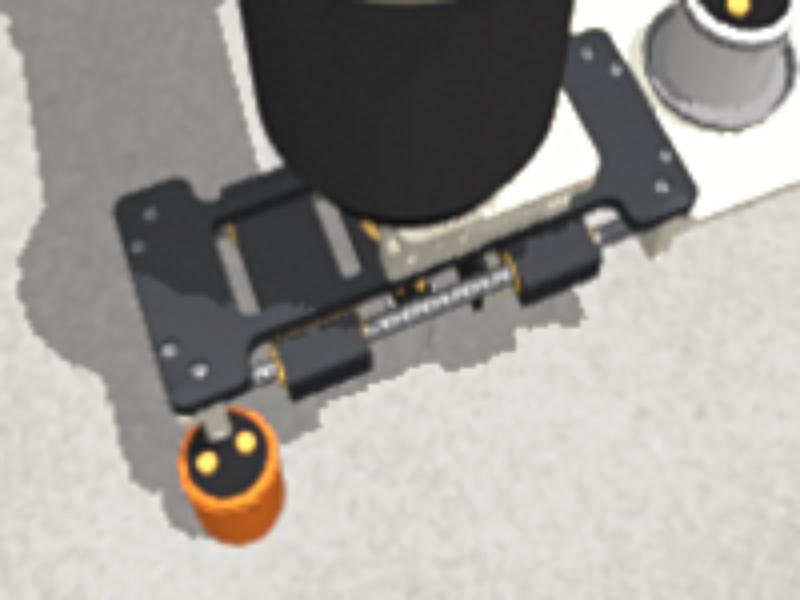

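The gripper straddles cap20. The end of its body overhangs the orange can about 20 mm above it, with no contact force. Closing.

```bash
python3 -m handwheel '[[[0.05,0.001,-0.001,0,0],[0.035,0.001,-0.001,0,0],[0.015,0.001,-0.001,0,0],[0.015,0.001,-0.001,0,0],[0.015,0.001,-0.001,0,0],[0.015,0.001,-0.001,0,0],[0.015,0.001,-0.001,0,0],[0.015,0.001,-0.001,0,0],[0.015,0.001,-0.001,0,0]]]' 15; python3 go.py h20 .13
```

```text
t: 25.42
eef_pos: [0.4702, -0.182, 0.0171]
ee_rot: [3.14, 0.015, -3.025]
force: [-1.4, 0.6, 4.0]
width: 0.0195
t 25.42 p [ 0.4702 -0.182   0.0171] rpy [ 3.14   0.015 -3.025] w 0.0195 F [-1.4  0.6  4. ]
rows dx dy dz [-0.1824  0.2617 -0.1129] turn 0.3
```

```bash
python3 -m handwheel '[[[0.015,0,0,-0.005,0],[0.015,0,0,-0.018,0],[0.015,0,0,-0.037,0],[0.015,0,0,-0.06,0],[0.015,0,0,-0.083,0],[0.015,0,0,-0.103,0],[0.015,0,0,-0.115,0],[0.015,-0.005,0.007,-0.118,0],[0.015,-0.016,0.023,-0.118,0],[0.015,-0.031,0.045,-0.118,0],[0.015,-0.048,0.069,-0.118,0],[0.015,-0.066,0.095,-0.118,0],[0.015,-0.084,0.121,-0.118,0],[0.015,-0.102,0.147,-0.118,0],[0.015,-0.12,0.173,-0.118,0],[0.015,-0.138,0.199,-0.118,0],[0.015,-0.156,0.224,-0.118,0],[0.015,-0.17,0.244,-0.118,0],[0.015,-0.179,0.257,-0.118,0],[0.015,-0.1824,0.2617,-0.118,0]]]'; python3 -m handwheel '[[[0.015,0,0,0,0],[0.015,0,0,0,0]]]'; python3 go.py h20 .032
python3 - <<'E'
from h import *
cv2.imwrite("pics/g12.png",cv2.resize(grab_frame("side")[60:260,200:400],(600,600)))
E
```

```text
t: 27.08
eef_pos: [0.6197, 0.101, 0.137]
ee_rot: [3.141, 0.014, -3.023]
force: [0.7, -0.4, -0.3]
width: 0.0197
t: 27.25
eef_pos: [0.6191, 0.1009, 0.1363]
ee_rot: [3.141, 0.012, -3.023]
force: [-0.2, 0.2, 0.1]
width: 0.0195
t 27.25 p [0.6191 0.1009 0.1363] rpy [ 3.141  0.012 -3.023] w 0.0195 F [-0.2  0.2  0.1]
rows dx dy dz [-0.0016 -0.002   0.1043] turn 0.4
```

View pics/g12.png

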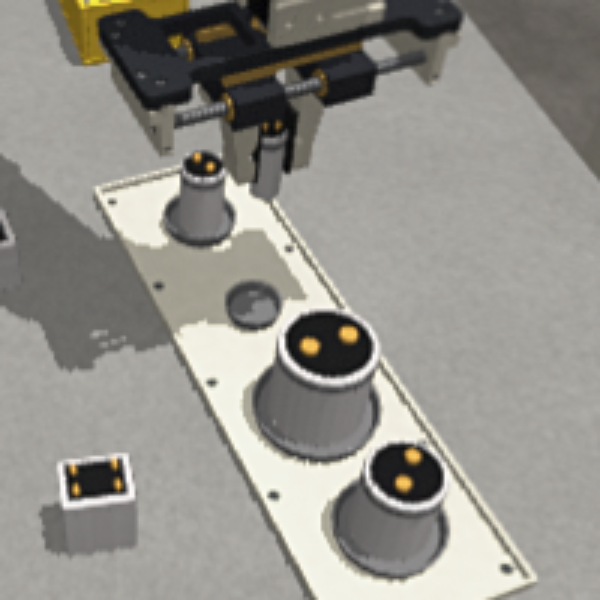

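Three cans are standing in their holders. cap20 hangs upright, and its holder is free. Lowering with a 2 mm correction.

```bash
python3 -m handwheel '[[[0.015,0,-0.001,0.01,0],[0.015,0,-0.002,0.025,0],[0.015,0,-0.002,0.045,0],[0.015,0,-0.002,0.067,0],[0.015,0,-0.002,0.086,0],[0.015,0,-0.002,0.098,0],[0.015,0,-0.002,0.103,0],[0.015,0,-0.002,0.103,0],[0.015,0,-0.002,0.103,0]]]'; python3 go.py h20 .025
python3 - <<'E'
from h import *
cv2.imwrite("pics/g13.png",cv2.resize(grab_frame("side")[90:210,220:340],(600,600)))
E
```

```text
t: 28.05
eef_pos: [0.6208, 0.0983, 0.034]
ee_rot: [3.141, 0.013, -3.024]
force: [0.4, -0.1, 0.5]
width: 0.0198
t 28.05 p [0.6208 0.0983 0.034 ] rpy [ 3.141  0.013 -3.024] w 0.0198 F [ 0.4 -0.1  0.5]
rows dx dy dz [-0.0002  0.0007  0.009 ] turn 0.4
```

View pics/g13.png

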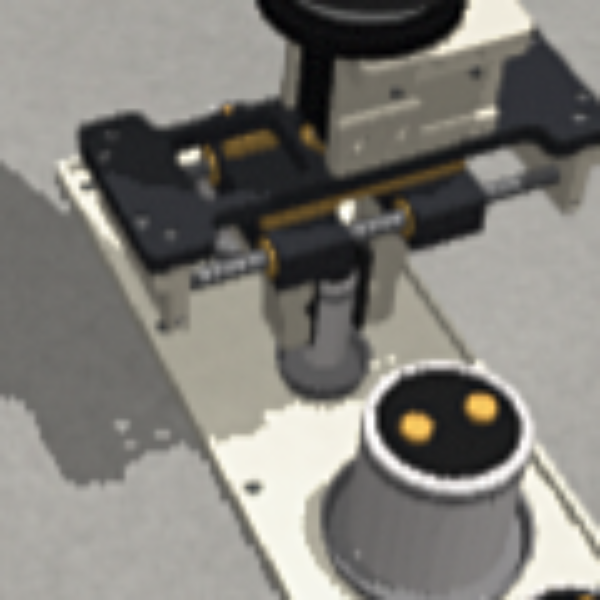

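The picture shows cap20 in its holder. Now the slow final lowering.

```bash
python3 -m handwheel '[[[0.015,0,0,0.002,0],[0.015,0,0,0.004,0],[0.015,0,0,0.006,0],[0.015,0,0,0.0075,0],[0.015,0,0,0.0075,0]]]'; python3 -m handwheel '[[[0.015,0,0,0.0007,0],[0.015,0,0,0.0014,0],[0.015,0,0,0.0014,0]]]'
```

```text
t: 28.52
eef_pos: [0.621, 0.0986, 0.0268]
ee_rot: [3.141, 0.014, -3.024]
force: [1.1, -0.2, -1.0]
width: 0.0193
t: 28.77
eef_pos: [0.621, 0.0987, 0.0253]
ee_rot: [3.141, 0.013, -3.024]
force: [0.5, -1.3, -0.7]
width: 0.0197
```

```bash
python3 -m handwheel '[[[0.015,0,0,0.0005,0],[0.015,0,0,0.001,0],[0.015,0,0,0.001,0]]]'
```

```text
t: 29.02
eef_pos: [0.6211, 0.0986, 0.0251]
ee_rot: [3.141, 0.014, -3.023]
force: [-3.3, -0.4, 5.7]
width: 0.0193
```

```bash
python3 -m handwheel '[[[0.022,0,0,0,0],[0.03,0,0,0,0],[0.04,0,0,0,0],[0.04,0,0,0,0],[0.04,0,0,0,0],[0.04,0,0,-0.005,0],[0.04,0,0,-0.02,0],[0.04,0,0,-0.045,0],[0.04,0,0,-0.075,0],[0.04,0,0,-0.105,0],[0.04,0,0,-0.135,0],[0.04,0,0,-0.15,0]]]';python3 -m handwheel '[[[0.04,0.03,0.01,0,0],[0.04,0.06,0.03,0,0],[0.04,0.09,0.06,0,0],[0.04,0.12,0.09,0,0],[0.04,0.14,0.12,0,0],[0.04,0.15,0.15,0,0],[0.04,0.15,0.18,0,0],[0.04,0.15,0.205,0,0],[0.04,0.15,0.225,0,0],[0.04,0.15,0.235,0,0],[0.04,0.15,0.235,0,0],[0.04,0.15,0.235,0,0]]]'
python3 - <<'E'
from h import *
cv2.imwrite("pics/e1.png",cv2.resize(grab_frame("side")[60:360,120:400],(560,600)))
cv2.imwrite("pics/e2.png",grab_frame("top"))
E
```

```text
t: 30.02
eef_pos: [0.6205, 0.0986, 0.1798]
ee_rot: [3.14, 0.019, -3.023]
force: [1.1, -0.1, 0.1]
width: 0.04
t: 31.02
eef_pos: [0.4435, 0.314, 0.1772]
ee_rot: [3.14, 0.018, -3.022]
force: [0.5, -0.8, 0.3]
width: 0.04
```

View pics/e1.png

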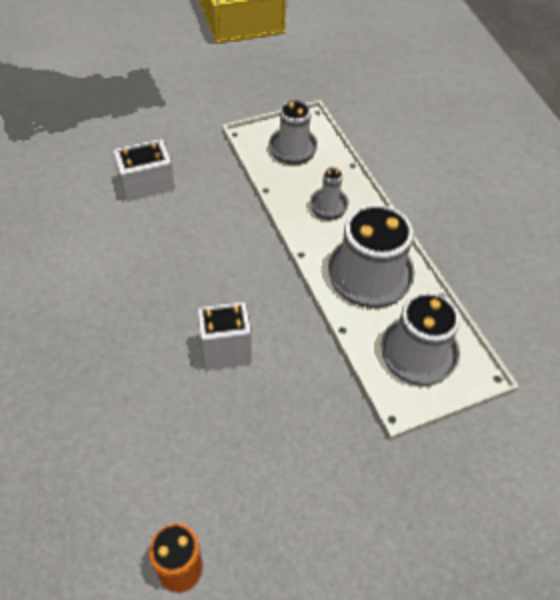

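View pics/e2.png

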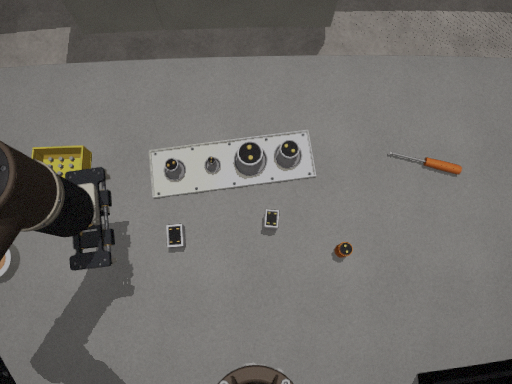

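All four cans stand in their holders, at (172,165), (212,162), (249,152) and (288,149) in the top view. The boxes are unmoved at (175,236) and (271,218), and so is the orange can at (344,249). One numeric check before handing in.

Run:
```python
from h import *
T=dict(h65=(.6318,-.0003,.076,.0271),h50=(.6427,-.0997,.070,.0203),h35=(.61,.1985,.064,.014),h20=(.6209,.0991,.058,.0076))
F=6
for n in("top","side"):
    im=grab_frame(n); g=cv2.cvtColor(cv2.resize(im,None,fx=F,fy=F,interpolation=cv2.INTER_CUBIC),cv2.COLOR_BGR2GRAY)
    for k,(x,y,z,r) in T.items():
        u=proj(n,[[x,y,z]])[0]*F+(F-1)/2
        mk=np.zeros_like(g); cv2.circle(mk,(int(u[0]),int(u[1])),int(r*1.4*F*440),1,-1)
        cs,_=cv2.findContours(((g<70)*mk).astype(np.uint8),cv2.RETR_EXTERNAL,cv2.CHAIN_APPROX_NONE)
        c=cv2.convexHull(max(cs,key=cv2.contourArea))[:,0]
        p=back(n,(c-(F-1)/2)/F,z)[:,:2]; (cx,cy),R=cv2.minEnclosingCircle(np.float32(p))
        print(n,k,"offset mm",round((cx-x)*1e3,1),round((cy-y)*1e3,1),"r",round(R*1e3,1))
a,b=cv2.imread("pics/top0.png"),cv2.imread("pics/e2.png")
for nm,(r0,c0) in dict(filt=(220,160),relay=(205,258),orange=(237,330)).items():
    A,B=[np.float32(cv2.cvtColor(i,6)[r0:r0+32,c0:c0+30]) for i in(a,b)]
    print(nm,"shift px",np.round(cv2.phaseCorrelate(A,B)[0],2))
```

```text
top h65 offset mm 0.9 0.2 r 26.9
top h50 offset mm 0.6 0.3 r 20.5
top h35 offset mm 1.1 -0.8 r 14.2
top h20 offset mm -1.8 -1.2 r 10.0
side h65 offset mm 1.3 1.4 r 27.2
side h50 offset mm 0.7 1.0 r 20.8
side h35 offset mm 1.4 1.3 r 14.3
side h20 offset mm 0.3 -2.0 r 8.4
filt shift px [0.01 0.03]
relay shift px [ 0.05 -0.05]
orange shift px [0.17 0.06]
```

```bash
python3 -c "
from station import arm
print(arm.get_state()['t']);print(arm.job_done())"
```

```text
31.2167
the job is handed in; nothing more can be done
None
```

I stood the four capacitors upright in their matching holders, working from 65 to 50, 35 and then 20 mm. Each was lowered until the wrist force showed contact and only then released. I handed the job in at about 31 s, with the gripper clear of everything.

- **Position of the cans:** in the last pictures all four stand in their holders. Both cameras put the can tops within about 2 mm of the holder centres, where 6 mm of clearance is available.
- **The 20 mm can:** this was the least certain measurement. The two cameras disagreed by about 2 mm, and the fitted top radius was a little large.
- **Other parts:** the two rectangular modules show no shift (0.05 px or less), and the orange can none to speak of (about 0.2 px).
- **Tool tilt:** the tool's tilt crept up to about 1° over the run, which had no visible effect on the placing. No other check failed.

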